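# Hold the drop-box flap open and push an adapter under it

### The job

Press down the orange bar with one fingertip to hold the drop box's blue spring flap open and, while it is held, push the yellow adapter along the ledge with the other finger, under the flap, until it drops into the box; then let go so that the flap springs shut. Push the adapter, never pick it up or lift it, and leave the other things on the bench where they are.

Things in the scene. Friction and masses are not known exactly. Their poses are not given: they have to be found in the camera images.
- box: grey drop box fixed on the bench: a raised ledge, then a bin under a blue flap. Origin: on the bench top, under the lane's centre line at the drop edge (x=0); +x is the push direction (into the bin), +y the left side, where the orange bar is, z up. Positions below are in this frame, in mm.
- lane (a point): on top of the ledge, on the lane's centre line, at the drop edge (x 0, y 0, z 80). The flat ledge runs from x -130 to 0; a guide strip 6 high on either side leaves a lane 42 wide. A part pushed along +x tips off the edge and falls into the bin as soon as its centre is a few mm past x=0, so the pushing finger can stop about 20 short of the edge.
- bin (a point): centre of the bin's rubber floor (x 67, y 0, z 6). Inside it measures x 0 to 134, y -28 to 28; walls up to z 98.
- axle (a point): on the axis of the flap's steel axle at x=0 (y 48, z 102). The axle is 8 thick, along the box's x from -145 to 145; a bracket holds it at x -130 to -118.
- flap (a joint): blue flap, rad: 0 shut, grows opening, stop 1.3. Shut: roof level over the bin (x 16..138, y -26..48, z 102), apron plate (x 16..20, y -25..35) hangs down to z 81 and blocks the mouth; pushing it does not open it. Adapter passes above about 0.75; 0.9 is good: roof edge then at z 162. Springs shut when released; at the bar 2-3 N starts it, about 7 N holds 0.9.
- press_bar (a point): round orange bar, 12 thick, 185 long, along the box's x (x -165 to 20) on the +y edge of the flap's rocker; pressed down, it opens the flap. This point: on its axis half-way along, moving with the flap. 32 from the axle: shut at y 79, z 110; at 0.9 rad at y 74, z 83 (its top 9 above the ledge). A steel strip joins it to the axle. A finger may slide along it.
- adapter_c (a point): centre of the plate (7 above its underside) of the loose adapter lying on the ledge: yellow plate 54 long (along the lane), 33 wide, 14 thick, with a steel stub 22 across on top reaching 24 above the underside; about 90 g.
- tape: bystander: green ring (tape roll) 84 mm across, 19 mm high, lying left of the box; origin at the centre of its underside
- wedge: bystander: wooden block 90 x 40 x 22 mm lying right of the ledge; origin at the centre of its underside
- driver: bystander: screwdriver with blue handle, lying on the bench; origin under its middle
- glue: bystander: white bottle 52 mm across, 130 mm high; origin at the centre of its underside
- coupling: bystander: aluminium pipe coupling 42 mm across, 40 mm high, standing right of the bin; origin at the centre of its underside
- carton: bystander: cardboard carton 130 x 110 x 38 mm; origin at the centre of its underside
- cup: bystander: blue cup 72 mm across, 75 mm high; origin at the centre of its underside
Things that resemble listed ones, but are neither listed nor needed, are in the scene too. Of the things like the part that bears adapter_c, leave any that is black or purple; of the rest the larger one is meant.

How it is judged:
By the outcome, as a careful person would: the job done as asked, in the order asked, and still so for the second after the job is handed in, with the robot touching nothing.
It also fails if it takes over 45 s, if anything falls off the work surface, if the arm or the gripper's body presses on something with over 40 N, if the wrist force passes 120 N, or if a joint passes its speed limit or range.

### The arm

A 6-joint arm with a two-finger parallel gripper is mounted at the origin on the work surface. World frame = base frame: x ahead of the robot, y to its left, z up, the work surface at z = 0. Lengths are in mm, angles in rad, forces in N, time in s.
With the tool pointing down it reaches from about 300 to 750 mm from the base axis. Payload 8.5 kg.
Tool frame: the origin (TCP) lies midway between the tips of the shut fingers; the grasp point (between the pads) lies r.hold_point_z behind it (r.hold_point_z is the distance from the TCP to the grasp point, in mm); z points along the fingers, y is the direction in which the jaws open and shut (so a half turn about z gives the same grasp; the last joint's range is limited). The gripper opens to 88 mm and grips with 3 to 60 N. Pads are 18 mm wide; open, the fingers measure 123 mm over their backs; the gripper's body (75 mm by 187 mm) begins 45 mm behind the grasp point.
Start: joints at [0.94, 0.381, 1.297, -0, 1.464, -0.215], TCP at [222.147, 503.122, 238.748] pointing down, gripper open.
Joint ranges: [-3.11, 3.11], [-0.89, 2.33], [0.22, 2.48], [-1.42, 4.56], [0.17, 2.85], [-2.88, 2.88]. Speed limits (rad/s): [2.39, 2.39, 3.14, 3.14, 3.14, 3.14].

### API

Orientations are given as a rotation vector (axis times angle).
In Python, from station import r, cams gives the robot as it stands. The module is installed in compiled form; this text tells all that it offers.
- The arm moves only by the shell command python3 -m pendant 'ROWS' [OPENING] [FORCE]. ROWS is JSON, a list of rows, each a list of 6 numbers: the shift along the world's x, y, z in mm, then the turn, a rotation vector about the world's x, y, z in rad. In form: [[x, y, z, wx, wy, wz], ...]. A call has 1 to 12 rows; each row is the pose to reach, as a shift and turn from the pose measured when the call began; what a row does not reach only later rows make up. A row lasts 1/10 s, in which the tool goes at most 50 mm and 8.59 degrees, less where a joint would pass 70% of its speed; a pose out of reach is approached as far as the arm can. A call with a gripper value outside its range is refused whole. OPENING is the opening, from 0 (shut) to 1 (fully open), set as the call begins (- or left out, the last holds). The fingers move at their own pace and stop on an object; FORCE is the grip in N (left out, the last holds). Time passes only in rows, so rows that repeat a pose let the fingers close. It gives the time, the measured TCP pose, the force and the opening at its end, in the units of the state.
- r.state(): the state, without advancing time (a new reading comes with each control period).
- cams.snapshot(name): name is "scene" or "top"; returns a dict with "pixels" (384x512x3 uint8, red, green, blue), "mtx" (3x3 intrinsics, pixels), "origin" and "rotation" of the camera in the world. Camera axes: x right, y down, z forward; pixel columns grow to the right and rows downward; lengths in mm; the calibration is good to about 2 mm. A picture is of the moment at which its call begins. There is no depth.
- r.job_done(): hands the job in, once; it reports no verdict.
The state is a dict: "time": time; "qpos": joint angles; "joint_velocities": joint speeds; "joint_torque": joint torques, N m; "eef_pos": TCP position; "tool_rot": TCP orientation; "ft_force": force on the tool from outside, world axes, zero at the start; "torque": the same for the moment, N m; "gripper_width": finger opening in mm.
Only numpy, scipy, OpenCV 4.12 (cv2) and the standard library are available. Lean on these libraries where they do the work, as an engineer would, in place of code of your own. Each camera call takes 0.05 s, during which the arm holds its last target.

## Working session

There is one attempt and no reset: what is moved stays moved. The work goes in short steps, Python scripts to look and compute and a shell command to move; the robot and the scene stay as the last step left them, time stands still between calls to the robot, and variables do not carry over. Pictures are saved under pics/ and viewed, and the job is handed in when it is done.

```bash
mkdir -p pics; ls; python3 - <<'E'
from station import r,cams
import cv2
s=r.state()
for k,v in s.items(): print(k,v)
print(r.hold_point_z)
for n in("scene","top"):
    d=cams.snapshot(n); print(n,d["mtx"],d["origin"],d["rotation"])
    cv2.imwrite(f"pics/{n}0.png",d["pixels"][:,:,::-1])
E
```

```text
pics
time 0.0
qpos [ 9.39703112e-01  3.81198834e-01  1.29825607e+00 -1.38389972e-05
  1.46359861e+00 -2.15324849e-01]
joint_velocities [ 3.06864995e-04 -3.17663684e-04 -3.05806328e-04 -5.04577847e-06
  1.68566157e-05  1.95271862e-03]
joint_torque [ 6.15850186e-04 -4.37944865e+01 -2.24558920e+01  7.14191934e-02
  3.53120361e-02 -1.09431469e-04]
eef_pos [221.98915095 502.90315376 238.13783041]
tool_rot [-6.48269949e-01 -3.07337853e+00  2.10075224e-03]
ft_force [-0.23199097  1.17340016 -0.24362039]
torque [ 0.01944685  0.01430285 -0.00110608]
gripper_width 87.97795600327001
18.700000000000003
scene [[444.07778769   0.         259.48826905]
 [  0.         444.07778769 195.58313522]
 [  0.           0.           1.        ]] [1466.21654197  327.74344436 1073.45280055] [-1.49839766 -2.06571177  0.86226212]
top [[468.99066336   0.         257.40746957]
 [  0.         468.99066336 185.35002169]
 [  0.           0.           1.        ]] [ 277.78191585    7.10366377 1352.9558922 ] [-2.12510005  2.1200939  -0.22235955]
```

```bash
cat > h.py <<'E'
import numpy as np,cv2
from station import r,cams
def snap(n,f=None):
    d=cams.snapshot(n)
    if f: cv2.imwrite(f"pics/{f}.png",d["pixels"][:,:,::-1])
    return d
def crop(d,u0,v0,u1,v1,s,f):
    cv2.imwrite(f"pics/{f}.png",cv2.resize(d["pixels"][v0:v1,u0:u1,::-1],None,fx=s,fy=s,interpolation=cv2.INTER_CUBIC))
def onplane(d,u,v,z):
    ray=np.array(d["rotation"])@np.linalg.inv(d["mtx"])@np.array([u,v,1.]); o=np.array(d["origin"])
    return o+ray*(z-o[2])/ray[2]
def proj(d,p):
    c=np.array(d["rotation"]).T@(np.array(p,float)-np.array(d["origin"])); q=np.array(d["mtx"])@c
    return q[:2]/q[2]
E
sed -i 's/np.array(d\["rotation"\])/R(d)/g' h.py; cat >> h.py <<'E'
def R(d): return cv2.Rodrigues(np.array(d["rotation"],float))[0]
E
python3 - <<'E'
from h import *
d=snap("top"); print(proj(d,r.state()["eef_pos"]))
cv2.imwrite("pics/t1.png",cv2.resize(d["pixels"][:,:,::-1],(800,600)))
d=snap("scene"); print(proj(d,r.state()["eef_pos"]))
cv2.imwrite("pics/s1.png",cv2.resize(d["pixels"][:,:,::-1],(800,600)))
E
```

```text
[ 35.79471852 303.71350868]
[439.46511569 128.9797551 ]
```

View pics/t1.png

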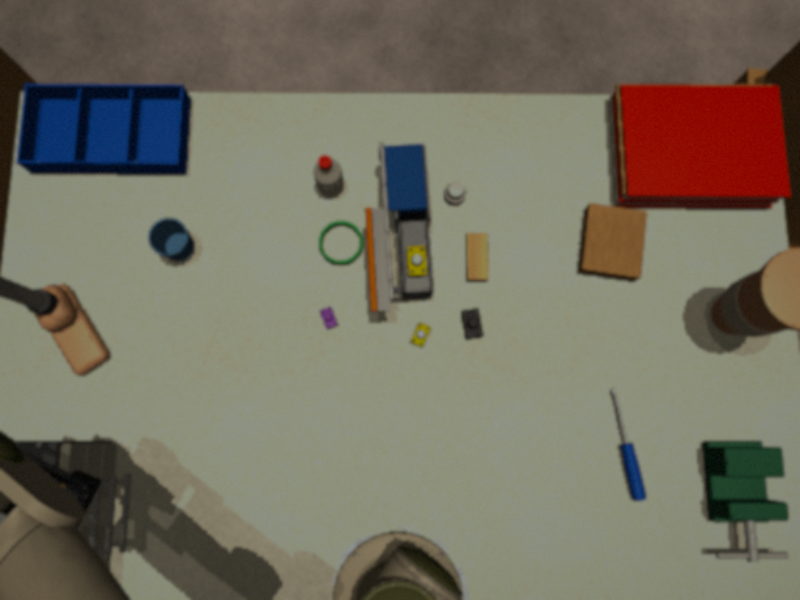

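View pics/s1.png

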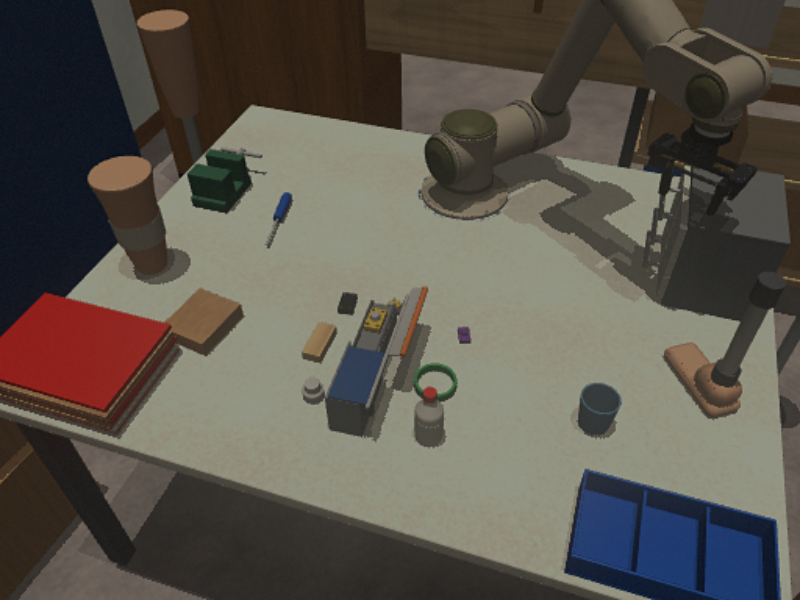

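The candidates, in 800x600 top-view pixels, are:
- a yellow one on the ledge at (416,261)
- a smaller yellow one on the bench at (421,334)
- a black one at (472,323)
- a purple one at (329,317)

The yellow one on the ledge is larger, so I choose that. Next I'll check it in a close crop.

```bash
python3 - <<'E'
from h import *
d=snap("top"); crop(d,220,85,300,225,4.2,"tc")
d=snap("scene"); crop(d,195,175,295,285,5.4,"sc")
E
```

```text
(no output)
```

View pics/tc.png

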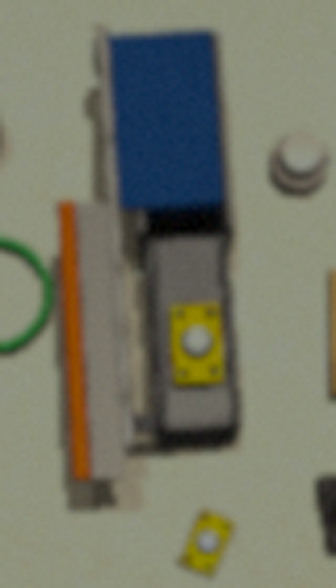

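View pics/sc.png

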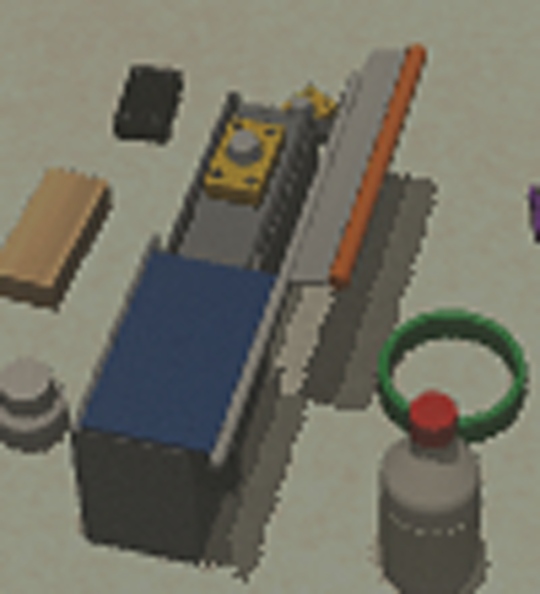

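The crops confirm it. The larger yellow adapter with a steel stub is on the ledge, at top crop (198,341) and scene crop (243,148). The orange bar ends are at top (67,203)/(83,478) and scene (342,277)/(417,50). Now I'll fit the box pose.

```bash
cat > fit.py <<'E'
from h import *
from scipy.optimize import least_squares
T=snap("top");S=snap("scene")
t=lambda a,b:(220-.5+a/4.2,85-.5+b/4.2); s=lambda a,b:(195-.5+a/5.4,175-.5+b/5.4)
obs=[(T,t(67,203),(20,79,111)),(T,t(83,478),(-165,79,111)),(S,s(342,277),(20,79,111)),(S,s(417,50),(-165,79,111)),
(T,t(215,33),(138,-26,103)),(T,t(231,208),(16,-26,103)),(S,s(82,427),(138,-26,103)),(S,s(153,250),(16,-26,103)),]
def w(q,p):
    c,n=np.cos(q[2]),np.sin(q[2]); return np.array([q[0]+c*p[0]-n*p[1],q[1]+n*p[0]+c*p[1],p[2]])
def res(q): return np.concatenate([proj(d,w(q,p))-uv for d,uv,p in obs])
f=least_squares(res,[650,0,0],x_scale=[100,100,.1],loss="soft_l1")
print(f.x,res(f.x).reshape(-1,2).round(1).tolist())
for d,uv,p in obs: print(p,onplane(d,*uv,p[2]).round(1))
q=f.x
def inv(q,P):
    c,n=np.cos(q[2]),np.sin(q[2]); dx,dy=P[0]-q[0],P[1]-q[1]; return np.round([c*dx+n*dy,-n*dx+c*dy],1)
print("stub top z104 box:",inv(q,onplane(T,*t(198,338),104)),inv(q,onplane(S,*s(243,138),104)))
for c in [(170,304),(221,302),(225,384),(174,387)]: print("T plate",inv(q,onplane(T,*t(*c),94)))
for c in [(237,116),(287,126),(258,191),(206,177)]: print("S plate",inv(q,onplane(S,*s(*c),94)))
for n,p in dict(adge=(-130,-21,86),lp=(0,0,80)).items(): print(n,w(q,p))
E
python3 fit.py
```

```text
[ 6.58667270e+02 -2.68315041e+01  6.53875492e-02] [[0.2, 0.2], [0.2, 0.7], [-0.5, 0.6], [0.5, -0.3], [-0.2, -0.5], [-0.9, -0.9], [-0.3, -0.8], [0.2, -0.2]]
(20, 79, 111) [674.  54. 111.]
(-165, 79, 111) [490.7  41.8 111. ]
(20, 79, 111) [670.7  54.  111. ]
(-165, 79, 111) [490.7  40.3 111. ]
(138, -26, 103) [796.6 -44.2 103. ]
(16, -26, 103) [673.7 -54.3 103. ]
(138, -26, 103) [800.2 -41.9 103. ]
(16, -26, 103) [677.2 -51.9 103. ]
stub top z104 box: [-74.1  -0.5] [-75.9  -2.5]
T plate [-47.5  15.9]
T plate [-48.2 -17.8]
T plate [-103.6  -16.5]
T plate [-103.6   17. ]
S plate [-101.5  -14. ]
S plate [-100.7   16.2]
S plate [-47.3  14.2]
S plate [-50.6 -17.2]
adge [530.31724039 -56.28095242  86.        ]
lp [658.66726958 -26.8315041   80.        ]
```

```bash
cat >> h.py <<'E'
Q=(658.7,-26.8,0.0654)
def b2w(x,y,z=0):
    c,n=np.cos(Q[2]),np.sin(Q[2]); return np.array([Q[0]+c*x-n*y,Q[1]+n*x+c*y,z])
def w2b(P):
    c,n=np.cos(Q[2]),np.sin(Q[2]); dx,dy=P[0]-Q[0],P[1]-Q[1]; return np.array([c*dx+n*dy,-n*dx+c*dy,P[2]])
def st():
    s=r.state(); M=cv2.Rodrigues(np.array(s["tool_rot"],float))[0]
    yaw=np.arctan2(M[1,1],M[0,1]); e=(Q[2]+np.pi/2-yaw+np.pi/2)%np.pi-np.pi/2
    print("t",s["time"],"tcp",np.round(s["eef_pos"],1),"box",w2b(s["eef_pos"]).round(1),"z",M[:,2].round(3),"yaw err",round(e,3),"q",np.round(s["qpos"],2),"F",np.round(s["ft_force"],1),"w",round(s["gripper_width"],1))
E
python3 - <<'E'
from h import *
st()
s=r.state()
p=b2w(-118,39,200); print(p,p-s["eef_pos"])
E
```

```text
t 0.4 tcp [222.1 503.1 238.7] box [-401.   557.3  238.7] z [-0. -0. -1.] yaw err 0.481 q [ 0.94  0.38  1.3   0.    1.46 -0.22] F [ 0.5 -0.2 -0.4] w 88.0
[538.40348034   4.40492521 200.        ] [ 316.26360741 -498.67665022  -38.6905573 ]
```

```bash
python3 -m pendant '[[10,-30,0,0,0,0.03],[25,-60,0,0,0,0.06],[45,-95,0,0,0,0.1],[65,-130,0,0,0,0.14],[85,-165,0,0,0,0.18],[105,-200,0,0,0,0.22],[127,-235,0,0,0,0.26],[149,-270,0,0,0,0.3],[171,-305,0,0,0,0.34],[193,-340,0,0,0,0.38],[215,-375,0,0,0,0.42],[237,-400,0,0,0,0.45]]' 0.727 20; python3 -c "
from h import *
st()"
```

```text
time: 1.6
eef_pos: [459.9, 101.0, 238.8]
tool_rot: [-0.054, 3.141, -0.001]
ft_force: [0.5, -0.4, 0.0]
gripper_width: 64.0
t 1.6 tcp [459.9 101.  238.8] box [-190.1  140.5  238.8] z [ 0. -0. -1.] yaw err 0.031 q [-0.04  0.24  1.5  -0.    1.39 -1.64] F [ 0.5 -0.4  0. ] w 64.0
```

```bash
python3 -m pendant '[[15,-20,-5,0,0,0.01],[35,-45,-15,0,0,0.02],[55,-70,-35,0,0,0.031],[70,-88,-60,0,0,0.031],[78.5,-96.6,-80,0,0,0.031],[78.5,-96.6,-88,0,0,0.031],[78.5,-96.6,-88,0,0,0.031]]'; python3 -c "
from h import *
st()
d=snap('top');crop(d,220,85,300,225,4.2,'tc2')
print([ (n,((proj(d,b2w(*p))-[219.5,84.5])*4.2).round()) for n,p in dict(f1=(-118,80,151),f2=(-118,-1.5,151)).items()])
d=snap('scene');crop(d,185,145,305,275,4.5,'sc2')
print([ (n,((proj(d,b2w(*p))-[184.5,144.5])*4.5).round()) for n,p in dict(f1=(-118,80,151),f2=(-118,-1.5,151)).items()])
"
```

```text
time: 2.3
eef_pos: [537.7, 4.7, 150.1]
tool_rot: [0.102, -3.138, -0.0]
ft_force: [0.3, -0.5, 0.1]
gripper_width: 64.0
t 2.3 tcp [537.7   4.7 150.1] box [-118.6   39.4  150.1] z [-0.002  0.    -1.   ] yaw err 0.0 q [-0.21  0.44  1.47 -0.    1.23 -1.85] F [ 0.3 -0.5  0.1] w 64.0
[('f1', array([ 76., 396.])), ('f2', array([207., 388.]))]
[('f1', array([381., 179.])), ('f2', array([264., 159.]))]
```

View pics/tc2.png

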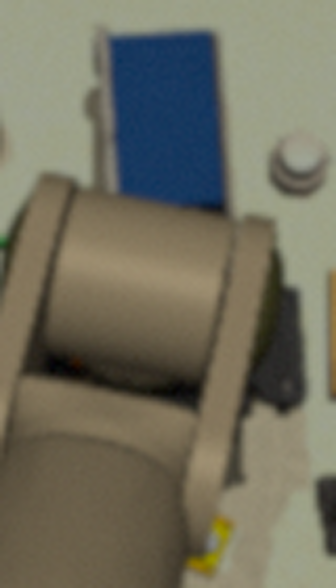

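View pics/sc2.png

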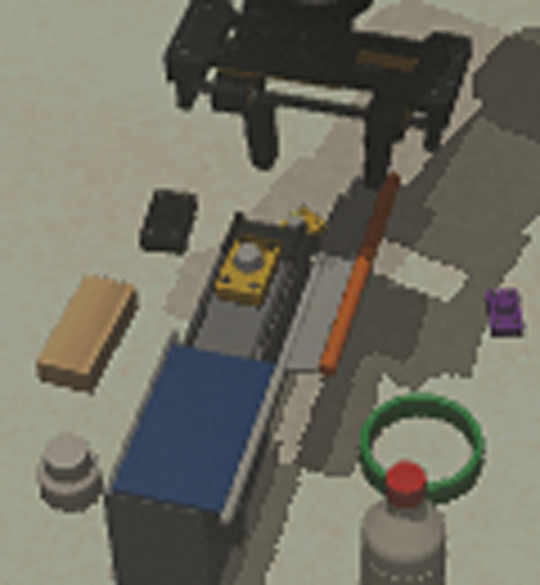

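The jaws straddle the lane as intended. The right fingertip, at scene crop (264,165), is over the lane behind the adapter. The left one, at (375,183), is over the orange bar. Lowering onto the bar.

```bash
python3 -m pendant '[[0.5,0,-15,0,0,0],[0.5,0,-29,0,0,0],[0.5,0,-34,0,0,0],[0.5,0,-39,0,0,0],[0.5,0,-44,0,0,0],[0.5,0,-48,0,0,0],[0.5,0,-52,0,0,0],[0.5,0,-55,0,0,0],[0.5,0,-57,0,0,0],[0.5,0,-57,0,0,0]]'; python3 -c "
from h import *
st()
d=snap('scene');crop(d,185,145,305,275,4.5,'sc3')
"
```

```text
time: 3.4
eef_pos: [539.1, 4.5, 94.8]
tool_rot: [-0.103, 3.138, -0.002]
ft_force: [1.3, -0.8, 3.8]
gripper_width: 64.2
t 3.4 tcp [539.1   4.5  94.8] box [-117.3   39.    94.8] z [ 0.002 -0.001 -1.   ] yaw err -0.0 q [-0.21  0.51  1.54 -0.    1.09 -1.85] F [ 1.3 -0.8  3.8] w 64.2
```

View pics/sc3.png

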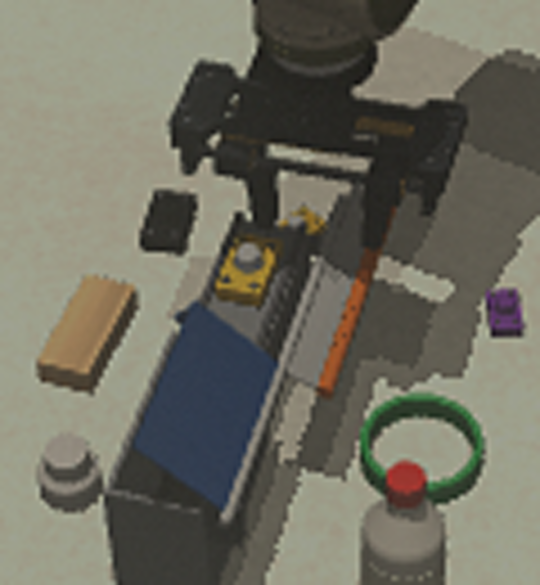

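The flap is partly open and pushes back with 3.8 N, with the finger on the bar at (377,235). Pressing further, to a tip height of about 87.

```bash
python3 -m pendant '[[0,0,-3,0,0,0],[0,0,-6,0,0,0],[0,0,-8.5,0,0,0],[0,0,-8.5,0,0,0],[0,0,-8.5,0,0,0]]'; python3 -c "
from h import *
st()
d=snap('scene');crop(d,185,145,305,275,4.5,'sc4')
for p in [(16,2,160),(138,2,160),(16,8,153),(16,-3,164)]: print(p,((proj(d,b2w(*p))-[184.5,144.5])*4.5).round())
"
```

```text
time: 3.95
eef_pos: [539.7, 2.9, 87.5]
tool_rot: [-0.103, 3.136, -0.007]
ft_force: [-1.9, -8.2, 11.6]
gripper_width: 64.0
t 3.95 tcp [539.7   2.9  87.5] box [-116.9   37.4   87.5] z [ 0.004 -0.004 -1.   ] yaw err -0.001 q [-0.21  0.52  1.55 -0.    1.07 -1.85] F [-1.9 -8.2 11.6] w 64.0
(16, 2, 160) [210. 290.]
(138, 2, 160) [149. 437.]
(16, 8, 153) [220. 299.]
(16, -3, 164) [202. 284.]
```

View pics/sc4.png

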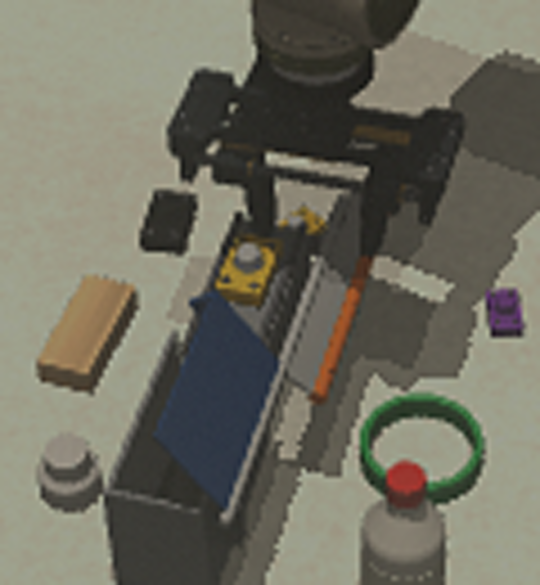

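The flap is at about 0.9 rad, with its roof corner at (205,292) against a predicted (210,290). The side load looks like friction from the bar's arc, so I'll ease +y by 2 mm and start pushing.

```bash
python3 -m pendant '[[0,2.5,-1,0,0,0],[3,2.7,-1,0,0,0],[6,2.9,-1,0,0,0],[10,3.2,-1,0,0,0],[14,3.4,-1,0,0,0],[19,3.7,-1,0,0,0],[24,4.1,-1,0,0,0],[29,4.4,-1,0,0,0],[34,4.7,-1,0,0,0],[38,5,-1,0,0,0]]'; python3 -c "
from h import *
st()
d=snap('scene');crop(d,185,145,305,275,4.5,'sc5')
"
```

```text
time: 5.0
eef_pos: [576.3, 8.1, 86.3]
tool_rot: [0.104, -3.14, 0.006]
ft_force: [-5.9, -0.4, 6.9]
gripper_width: 64.0
t 5.0 tcp [576.3   8.1  86.3] box [-79.9  40.2  86.3] z [-0.    -0.004 -1.   ] yaw err -0.001 q [-0.19  0.58  1.44 -0.    1.12 -1.82] F [-5.9 -0.4  6.9] w 64.0
```

View pics/sc5.png

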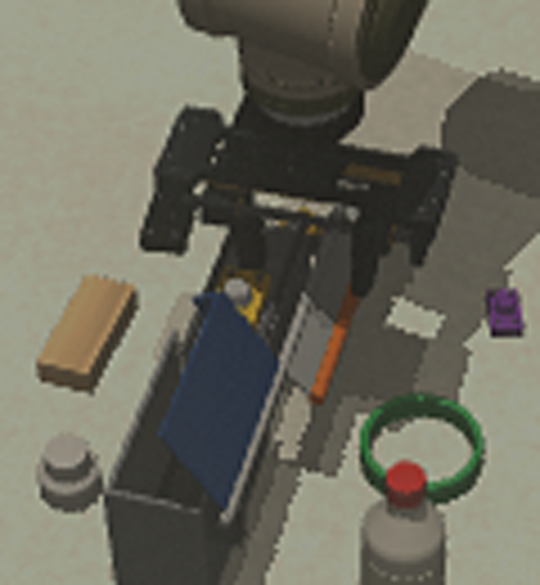

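The adapter is moving: its stub is at (236,290), the flap is held open, and the vertical force is 6.9 N. Continuing the push.

```bash
python3 -m pendant '[[5,0.3,-1,0,0,0],[10,0.6,-1,0,0,0],[15,0.9,-1,0,0,0],[20,1.2,-1,0,0,0],[25,1.6,-1,0,0,0],[30,2,-1,0,0,0],[35,2.3,-1,0,0,0],[40,2.6,-1,0,0,0],[43,2.8,-1,0,0,0],[45,3,-1,0,0,0]]'; python3 -c "
from h import *
st()
d=snap('scene');crop(d,185,145,305,275,4.5,'sc6')
"
```

```text
time: 6.05
eef_pos: [620.6, 11.5, 85.1]
tool_rot: [0.105, -3.137, 0.005]
ft_force: [-5.3, 0.4, 6.9]
gripper_width: 64.1
t 6.05 tcp [620.6  11.5  85.1] box [-35.5  40.7  85.1] z [-0.003 -0.003 -1.   ] yaw err -0.002 q [-0.17  0.64  1.3  -0.    1.2  -1.81] F [-5.3  0.4  6.9] w 64.1
```

View pics/sc6.png

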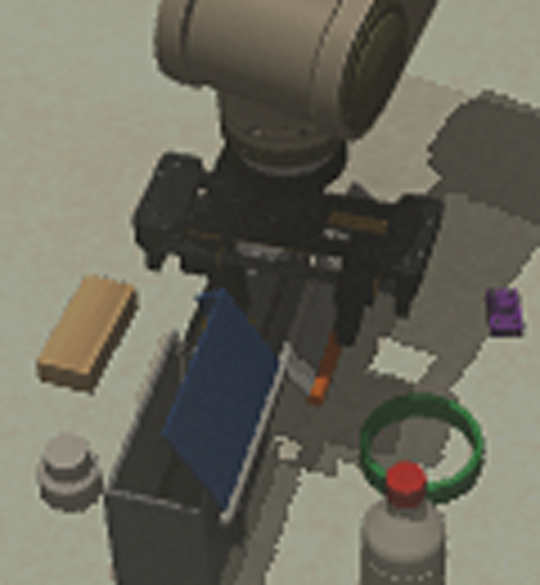

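```bash
python3 -m pendant '[[2,0.1,0,0,0,0],[4,0.3,0,0,0,0],[6,0.4,0,0,0,0],[7.5,0.5,0,0,0,0],[7.5,0.5,0,0,0,0],[7.5,0.5,0,0,0,0]]'; python3 -c "
from h import *
st()
d=snap('scene');crop(d,185,145,305,275,4.5,'sc7')
"
```

```text
time: 6.7
eef_pos: [627.1, 12.6, 84.8]
tool_rot: [0.106, -3.133, 0.003]
ft_force: [-3.7, 2.9, 5.1]
gripper_width: 64.1
t 6.7 tcp [627.1  12.6  84.8] box [-28.9  41.4  84.8] z [-0.006 -0.002 -1.   ] yaw err -0.002 q [-0.17  0.65  1.28 -0.    1.21 -1.8 ] F [-3.7  2.9  5.1] w 64.1
```

View pics/sc7.png

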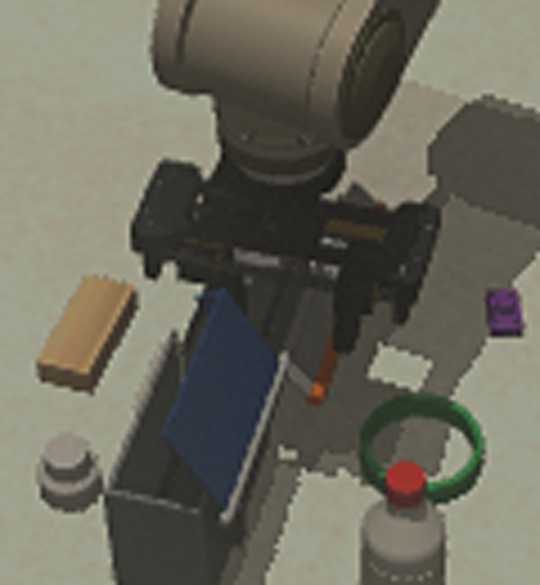

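```bash
python3 -c "
from h import *
d=snap('scene');p=d['pixels'].astype(float)*1.8;d['pixels']=p.clip(0,255).astype('uint8');crop(d,205,200,255,262,11,'sc8')
d=snap('top');crop(d,220,85,300,225,4.2,'tc8')
st()
"
```

```text
t 6.85 tcp [627.2  12.5  84.8] box [-28.9  41.3  84.8] z [-0.006 -0.002 -1.   ] yaw err -0.002 q [-0.17  0.65  1.28 -0.    1.21 -1.8 ] F [-4.8  2.5  4.4] w 64.0
```

View pics/sc8.png

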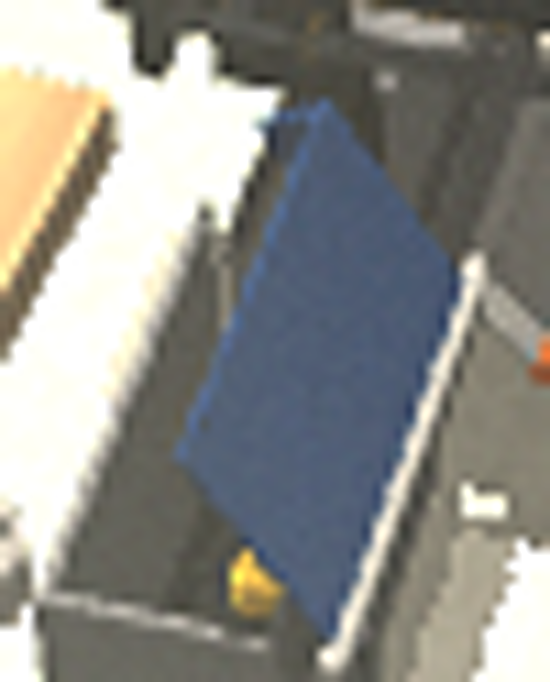

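View pics/tc8.png

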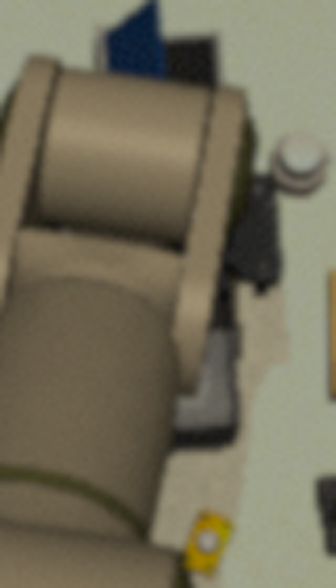

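```bash
python3 -c "
from h import *
d=snap('scene')
for z in (6,20,30,60,80): print(z,w2b(onplane(d,227.7,252.7,z)).round(0))
"
```

```text
6 [55. -5.  6.]
20 [65. -1. 20.]
30 [72.  2. 30.]
60 [94. 10. 60.]
80 [109.  16.  80.]
```

The adapter is in the bin: yellow is visible at crop (255,585), which projects to about (65,-1) near the floor. Releasing gently.

```bash
python3 -m pendant '[[-4,-0.3,0,0,0,0],[-8,-0.5,0,0,0,0],[-12,-0.8,4,0,0,0],[-15,-1,10,0,0,0],[-15,-1,17,0,0,0],[-15,-1,25,0,0,0],[-15,-1,35,0,0,0],[-15,-1,50,0,0,0],[-15,-1,75,0,0,0],[-15,-1,100,0,0,0],[-15,-1,120,0,0,0],[-15,-1,120,0,0,0]]'; python3 -c "
from h import *
st()"
```

```text
time: 8.1
eef_pos: [613.0, 11.2, 207.7]
tool_rot: [0.106, -3.139, 0.006]
ft_force: [0.5, -0.5, 0.1]
gripper_width: 63.4
t 8.1 tcp [613.   11.2 207.7] box [-43.1  40.9 207.7] z [-0.001 -0.004 -1.   ] yaw err -0.002 q [-0.17  0.51  1.16 -0.    1.46 -1.81] F [ 0.5 -0.5  0.1] w 63.4
```

```bash
python3 -m pendant '[[-20,0,0,0,0,0],[-50,0,0,0,0,0],[-85,0,5,0,0,0],[-120,0,10,0,0,0],[-150,0,15,0,0,0],[-180,0,20,0,0,0],[-200,0,20,0,0,0],[-210,0,20,0,0,0],[-210,0,20,0,0,0]]'; python3 -c "
from h import *
st()
d=snap('scene');crop(d,175,155,305,285,4.5,'sc9')
d=snap('top');cv2.imwrite('pics/t9.png',cv2.resize(d['pixels'][:,:,::-1],(800,600)))
"
```

```text
time: 9.0
eef_pos: [402.3, 11.3, 227.3]
tool_rot: [0.105, -3.138, 0.005]
ft_force: [0.3, -0.3, -0.7]
gripper_width: 63.7
t 9.0 tcp [402.3  11.3 227.3] box [-253.4   54.7  227.3] z [-0.002 -0.004 -1.   ] yaw err -0.002 q [-0.27  0.13  1.69 -0.    1.33 -1.9 ] F [ 0.3 -0.3 -0.7] w 63.7
```

View pics/sc9.png

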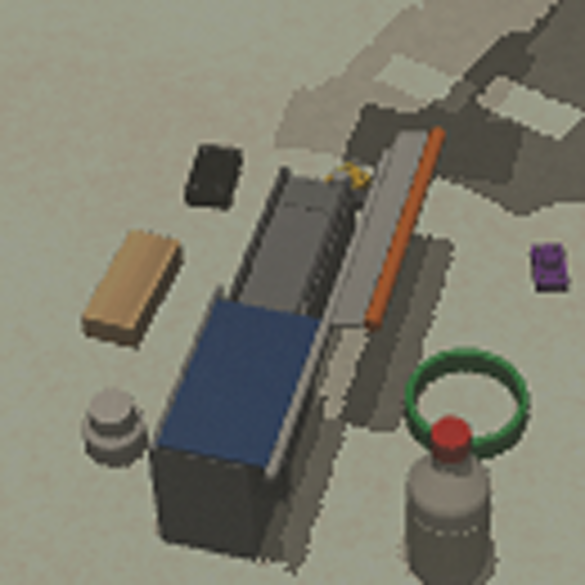

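View pics/t9.png

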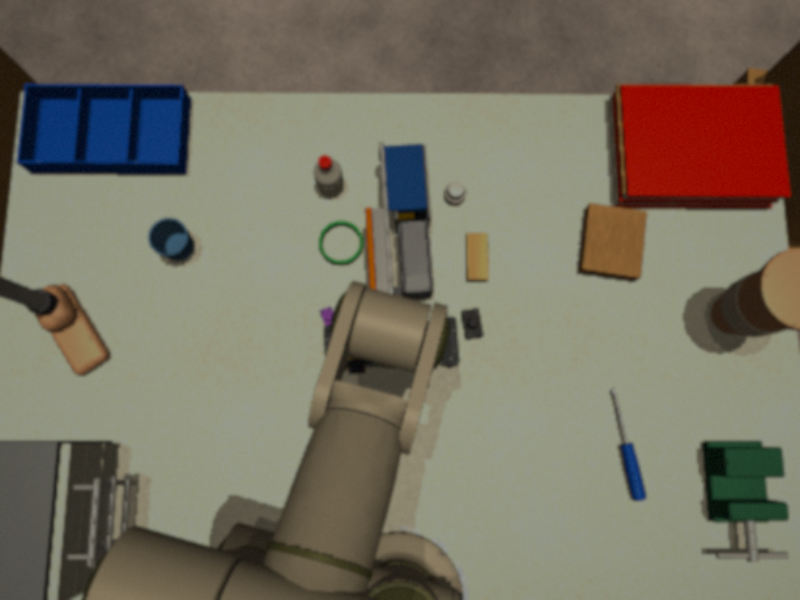

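The flap is shut, the ledge is empty and the bystanders are unmoved. Some yellow shows in the mouth gap at top (405,215), so I'll look closer there.

```bash
python3 -c "
from h import *
d=snap('top');d['pixels']=(d['pixels']*1.6).clip(0,255).astype('uint8');crop(d,238,85,284,145,10,'t10')
for uv in [(258,137.5),(259,137)]:
  for z in (6,14,30,60,75): print(z,w2b(onplane(d,*uv,z)).round(0))
for p in [(0,28,6),(0,-28,6),(16,-26,81),(16,35,81),(20,-26,6),(0,21,80),(0,-21,80)]: print(p,((proj(d,b2w(*p))-[237.5,84.5])*10).round())
"
```

```text
6 [36. 15.  6.]
14 [33. 15. 14.]
30 [28. 16. 30.]
60 [19. 17. 60.]
75 [14. 17. 75.]
6 [37. 12.  6.]
14 [35. 12. 14.]
30 [30. 13. 30.]
60 [20. 14. 60.]
75 [16. 14. 75.]
(0, 28, 6) [169. 648.]
(0, -28, 6) [356. 636.]
(16, -26, 81) [357. 510.]
(16, 35, 81) [142. 522.]
(20, -26, 6) [345. 572.]
(0, 21, 80) [195. 575.]
(0, -21, 80) [343. 566.]
```

View pics/t10.png

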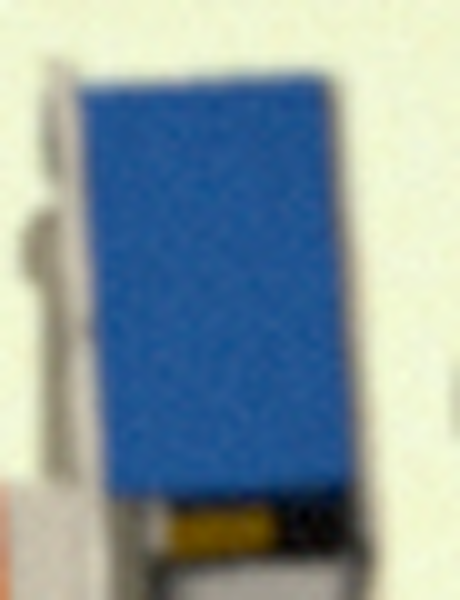

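```bash
python3 -c "
from h import *
d=snap('scene')
for z in (6,20):
  for p in [(33,-12),(87,-12),(87,21),(33,21)]: print(z,p,((proj(d,b2w(*p,z))-[204.5,199.5])*11).round())
st()
"
```

```text
6 (33, -12) [255. 519.]
6 (87, -12) [196. 672.]
6 (87, 21) [313. 697.]
6 (33, 21) [370. 542.]
20 (33, -12) [253. 487.]
20 (87, -12) [192. 641.]
20 (87, 21) [310. 665.]
20 (33, 21) [367. 511.]
t 9.2 tcp [403.8  11.1 227.3] box [-251.9   54.5  227.3] z [-0.002 -0.004 -1.   ] yaw err -0.002 q [-0.27  0.13  1.68 -0.    1.33 -1.9 ] F [-0.4 -0.4  0.7] w 64.2
```

```bash
python3 -c "
from h import *
print(r.job_done()); st()"
```

```text
the job is handed in; nothing more can be done
None
the job is handed in; nothing more can be done
```

The yellow adapter is in the bin, the blue flap has sprung shut, and the job is handed in. One fingertip held the orange bar down while the other finger pushed the adapter along the ledge and over the edge. I then backed off and raised the arm to release the bar. It took about 9 s of robot time.

**Flap:** it was open about 0.9 rad when I started pushing. I estimated this from how the roof corner lined up in the picture.

**Forces:** readings between moves stayed under about 15 N. There was a brief 8 N sideways load at full press, probably friction from the bar. It went away after I shifted the finger 2–3 mm.

**Final pictures:**
- The flap is shut and the ledge is empty.
- The robot is clear of everything.
- The bystanders are where they started in the top view. The smaller yellow part was hidden behind the arm there, but the other camera shows it.

**Adapter's resting pose:** it is only partly visible. The yellow seen through the mouth fits it lying on the bin floor. One edge was a few pixels off a perfectly flat fit, so it may be slightly turned.

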